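# Eject a tea ball into its dish and turn the dish a quarter turn

## Robot

A 6-joint arm with a two-finger parallel gripper is mounted at the origin on the work surface. World frame = base frame: x ahead of the robot, y to its left, z up, the work surface at z = 0. Lengths are in m, angles in rad, forces in N, time in s.
With the tool pointing down it reaches from about 0.35 to 0.975 m from the base axis. Payload 4.9 kg.
Tool frame: the origin (TCP) lies between the finger pads; the fingertips stand 22 mm ahead of it and the grasp point (between the pads) lies 3 mm ahead of it; z points along the fingers, y is the line along which they close (so a half turn about z gives the same grasp; the last joint's range is limited). The gripper opens to 85 mm and grips with 20 to 120 N. Pads are 22 mm wide; open, the fingers measure 114 mm over their backs; the gripper's body (76 mm by 85 mm) begins 54 mm behind the grasp point. The pads swing forward as they close: fully open they stand 13 mm farther back than shut.
Start: joints at [-1.363, 0.053, 1.613, -0, 1.476, -0.119], TCP at [0.201, -0.592, 0.253] pointing down, gripper open.
Joint ranges: [-3.01, 3.01], [-1.01, 2.22], [0.06, 2.58], [-1.02, 4.17], [0.09, 2.62], [-3.14, 3.14]. Speed limits (rad/s): [2.57, 2.57, 3.14, 3.14, 3.14, 3.14].

## Interface

Orientations are given as [roll, pitch, yaw] about the fixed x, y, z axes, in that order (R = Rz(yaw) Ry(pitch) Rx(roll)).
In Python, from workcell import status, snapshot, order gives the robot as it stands.
- The arm moves only by the tool move_arm, never from a script. Its argument "targets" is a list of rows, each an object of numbers: "tx", "ty", "tz": the shift along the tool's x, y, z as a fraction of full scale; "wx", "wy", "wz": the turn, a rotation vector about the tool's x, y, z as a fraction of full scale; "hand": the closure, from 0 (fully open) to 1 (shut). A call has 1 to 20 rows; each row is the pose to reach, as a shift and turn from the pose commanded when the call began, along the tool's axes at that moment, turning the shorter way round; what a row does not reach only later rows make up. Full scale, the value 1, is 20 cm for a shift and pi rad for a turn. A row lasts 1/12 s, in which the tool goes at most 41.7 mm and 7.16 degrees, less where a joint would pass 70% of its speed; a pose out of reach is approached as far as the arm can. A call with a number of a shift or a turn outside -1 to 1 is refused whole. A call with a gripper value outside its range is refused whole. The fingers move at their own pace and stop on an object; "newtons" is the grip in N (left out, the last holds). Time passes only in rows, so rows that repeat a pose let the fingers close. It gives the time, the measured TCP pose, the force, the opening and the grip force at its end, in the units of the state.
- status.sense(): the state, without advancing time (a new reading comes with each control period).
- snapshot(name): name is "scene" or "top" or "wrist"; returns a dict with "frame" (384x512x3 uint8, blue, green, red), "fx", "fy", "cx", "cy" (pixels), "D" ([k1, k2, p1, p2, k3] as OpenCV has them; the pictures are not rectified), "R" (3x3) and "t" (3): a world point X has camera coordinates R X + t. Camera axes: x right, y down, z forward; pixel columns grow to the right and rows downward; lengths in m; the calibration is good to about 2 mm. A picture is of the moment at which its call begins. There is no depth.
- order.hand_in(): hands the job in; it is judged then, once.
The state is a dict: "time_s": time; "qpos": joint angles; "qvel": joint speeds; "joint_torque": joint torques, N m; "ee_pos": TCP position; "orientation": TCP orientation; "ft_force": force on the tool from outside, world axes, zero at the start; "wrist_torque": the same for the moment, N m; "grip_width": finger opening in m; "gripper_force": force on a finger pad.
Only numpy, scipy, OpenCV 4.12 (cv2) and the standard library are available. Lean on these libraries where they do the work, as an engineer would, in place of code of your own. Each camera call takes 0.05 s, during which the arm holds its last target. There are 200 camera calls.

## Task

Press the tea-ball stand's sprung slide in so that it pushes the steel ball down the chute into the dished plate; do not touch the ball with the fingers. When the ball has come to rest in the plate, lift the plate by its hoop handle, and in the air turn it a quarter turn (either way), so that the handle bar, which stood across the chute, points in line with it, keeping the plate level and the loose ball in its middle throughout. Finish still holding the plate up level and still, some 10 cm clear of the counter and touching nothing else, and leave all the other things where they stand.

Things in the scene. Friction and masses are not known exactly. Their poses are not given: they have to be found in the camera images.
- stand: White tea-ball stand, fixed, 190 mm long (x), 90 wide; channel walls 67 high. Origin: centre of underside, below the ball's seat. x points level from the slide along the chute to the plate. Seat: 46 wide channel, floor 53 high, which rises 2.5 from x = 4 to the crest at x = 19 and so holds the ball; then the chute falls to its open end, 41.5 high at x = 99.
- slide (a joint): Steel ejector slide on the stand, m: 0 out (at rest), 0.030 fully pressed; moves along the stand's +x and springs back when let go. Takes 2 N at the start, 5 N fully in. The ball goes over the crest at about 0.021. Its pusher stands 2 mm behind the ball.
- tab (a point): Middle of the rear face (away from the plate) of the slide's upright steel thumb tab, 100 mm above the counter; moves with the slide. Tab: 10 thick along stand x, 46 wide, from 61 to 113 above the counter. At rest the face is at stand x = -91; behind it the air is free. Press with closed fingers put behind it, pushing along stand +x.
- ball_center (a point): Centre of the steel tea ball, 40 diameter, about 50 g, with a thin seam. It starts in the stand's seat, centre 73 above the counter.
- dish: White dished plate, loose, 148 mm diameter, rim 36 high, about 300 g, on the counter under the chute's end. Inside a shallow 12 degree cone, so the ball rolls to the middle (ball centre then 26 to 27 above the underside). Origin: centre of underside, z up. Steel hoop handle in its y-z plane: legs at y = +-70, level bar on top along y, at the start across the chute (within 5 degrees).
- dish_bar (a point): Middle of the handle bar, over the plate's middle, 110 above the plate's underside. The bar is 144 long (plate's y), 12 wide (plate's x), 10 thick: pinch it from above across its 12 width.
- jar: Glass jar with wooden lid, 68 diameter, 110 high, beside the stand; leave alone. Origin: centre of underside.
- spoon: Steel teaspoon, 150 long, lying beside the stand; leave alone. Lies along its x.
- bowl: Small white bowl, 68 diameter, 35 high, just beyond the plate; leave alone. Origin: centre of underside.
- mug: White mug, 80 diameter, 95 high; leave alone. Origin: centre of underside.
- mill: Wooden mill, 54 diameter, 140 high; leave alone. Origin: centre of underside.
- pot: White open pot, 96 diameter, 70 high; leave alone. Origin: centre of underside.
- tin: Steel tin, 72 diameter, 120 high; leave alone. Origin: centre of underside.
- ball: The steel tea ball itself (its origin and axes roll with it: use ball_center for its position).
Mind the look-alikes: they are no part of the job. Leave any brown or purple look-alike of the dish alone. What is shaped like the stand but green is not meant.

How it is judged:
By the outcome, as a careful person would: the job done as asked, in the order asked, and still so for the second after the job is handed in, while the arm keeps its last pose, push and grip.
It also fails if it takes over 54 s, if anything falls off the work surface, if the arm or the gripper's body presses on something with over 40 N, if the wrist force passes 120 N, or if a joint passes its speed limit or range.

## Working session

There is one attempt and no reset: what is moved stays moved. The work goes in short steps, Python scripts to look and compute and a tool call to move; the robot and the scene stay as the last step left them, time stands still between calls to the robot, and variables do not carry over. Pictures are saved under pics/ and viewed, at most 10 in all, crops included, and the job is handed in when it is done.

Besides the shell and the picture viewer there is one more tool, called in YAML: its name, and indented under it one key for each argument. move_arm: Moves the arm, as the interface text tells. Its arguments: {"type":"object","properties":{"targets":{"type":"array"},"newtons":{"type":"number"}},"required":["targets"]}

```bash
mkdir -p pics; ls
python3 - <<'E'
from workcell import status, snapshot
import cv2,numpy as np,pickle
d={n:snapshot(n) for n in("scene","top")}
pickle.dump(d,open('s0.pkl','wb'))
cv2.imwrite('pics/scene0.png',d['scene']['frame']);cv2.imwrite('pics/top0.png',d['top']['frame'])
for n in d: print(n,{k:np.round(v,4).tolist() for k,v in d[n].items() if k!='frame'})
print(status.sense())
E
```

```text
pics
scene {'fx': 356.1752, 'fy': 356.1752, 'cx': 253.7505, 'cy': 188.03, 'D': [-0.045, 0.0, 0.0, 0.0, 0.0], 'R': [[0.2329, 0.9724, 0.0117], [0.8394, -0.1949, -0.5074], [-0.4912, 0.128, -0.8616]], 't': [-0.1776, -0.3908, 1.4263]}
top {'fx': 367.5011, 'fy': 367.5011, 'cx': 251.8694, 'cy': 189.3133, 'D': [0.04, 0.0, 0.0, 0.0, 0.0], 'R': [[0.0125, -0.9997, -0.0215], [-0.9904, -0.0094, -0.1382], [0.138, 0.023, -0.9902]], 't': [0.0671, 0.5281, 1.1492]}
{'time_s': 0.1, 'qpos': array([-1.36297977e+00,  5.33434135e-02,  1.61414371e+00,  2.68776954e-05,
        1.47600917e+00, -1.18995867e-01]), 'qvel': array([-6.55381245e-04, -9.07594391e-04, -3.01034389e-03,  6.81802604e-04,
        2.32237907e-03, -9.76811156e-05]), 'joint_torque': array([ 1.27515568e-04, -3.94899738e+01, -3.71363139e+01, -1.80286415e-04,
        3.88847271e-03, -1.30332660e-05]), 'ee_pos': array([ 0.20054283, -0.59140501,  0.25216108]), 'orientation': array([-3.13970565e+00, -2.52553666e-04,  3.26809615e-01]), 'ft_force': array([0.17324846, 0.52545708, 0.15339952]), 'wrist_torque': array([ 0.0245852 , -0.01314169,  0.01871775]), 'gripper_force': 0.0, 'grip_width': 0.08519404343628896}
```

View pics/top0.png

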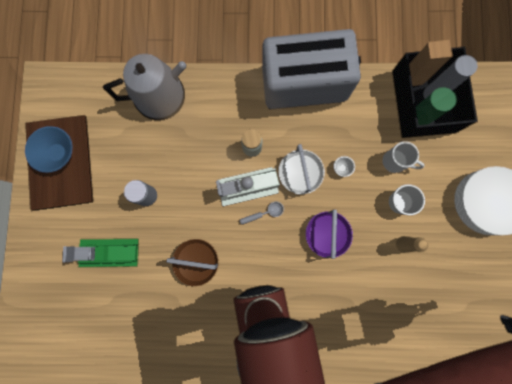

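View pics/scene0.png

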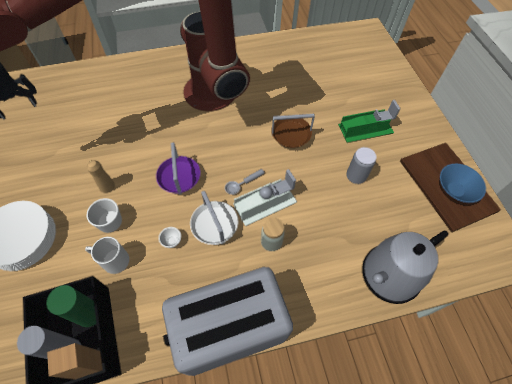

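Top view: the white stand is at about (248,187), with its slide on the left. The white dish with hoop is at (301,173), and the bowl at (343,167) is just beyond it. Three dishes (white, purple at (329,235), brown at (194,262)) and two stands (white, and green at (108,252)) could be meant. The white pair fits the description, so I'll check it in an enlarged crop.

Run:
```python
import cv2,numpy as np,pickle
d=pickle.load(open('s0.pkl','rb'))
def crop(n,x,y,w,h,s):
    c=cv2.resize(d[n]['frame'][y:y+h,x:x+w],None,fx=s,fy=s,interpolation=cv2.INTER_CUBIC)
    for i in range(0,w,10): cv2.line(c,(i*s,0),(i*s,6 if i%50 else 14),(0,0,255),1)
    for i in range(0,h,10): cv2.line(c,(0,i*s),(6 if i%50 else 14,i*s),(0,0,255),1)
    return c
cv2.imwrite('pics/c0.png',np.vstack([crop('top',205,140,130,72,6)[:,:780],np.zeros((4,780,3),np.uint8)]))
cv2.imwrite('pics/c1.png',crop('scene',180,160,130,90,6))
```

```text
(no output)
```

View pics/c0.png

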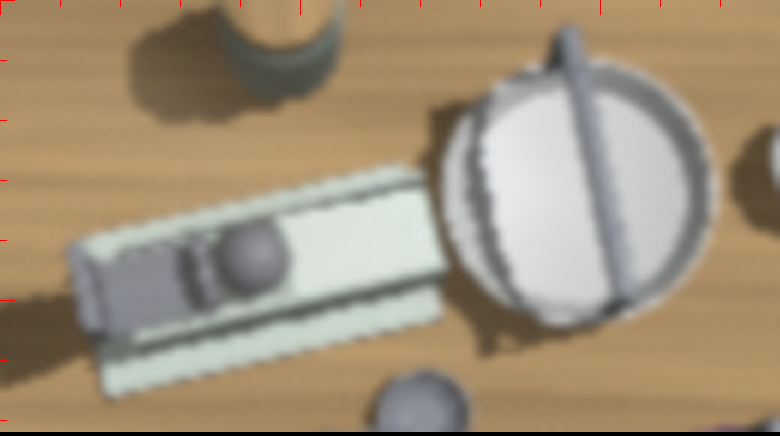

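View pics/c1.png

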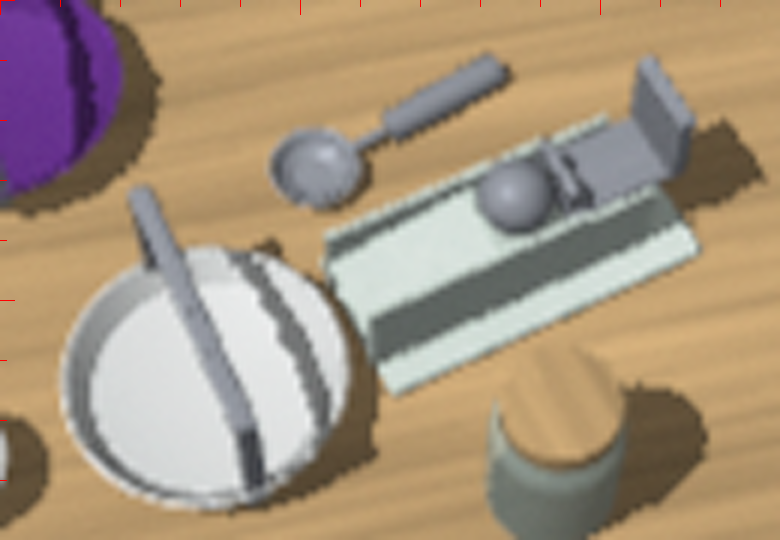

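Confirmed: the white dish with its hoop across the chute, the ball seated on the white stand at top px (247,183), and the tab at the left end. Next I'll cast rays.

```bash
cat > h.py <<'E'
import cv2,numpy as np
def ray(d,u,v):
    K=np.array([[d['fx'],0,d['cx']],[0,d['fy'],d['cy']],[0,0,1]])
    p=cv2.undistortPoints(np.array([[[u,v]]],float),K,np.array(d['D']))[0,0]
    R=np.array(d['R']);t=np.array(d['t'])
    return -R.T@t, R.T@np.array([*p,1])
def plane(d,u,v,z):
    c,r=ray(d,u,v); return c+r*(z-c[2])/r[2]
def tri(*a):
    A=0;b=0
    for d,u,v in a:
        c,r=ray(d,u,v);r/=np.linalg.norm(r);P=np.eye(3)-np.outer(r,r);A=A+P;b=b+P@c
    return np.linalg.solve(A,b)
E
python3 - <<'E'
import pickle;from h import *
np.set_printoptions(precision=4,suppress=True)
d=pickle.load(open('s0.pkl','rb'));T=d['top'];S=d['scene']
tp=lambda u,v:(T,205+u/6,140+v/6)
sp=lambda u,v:(S,180+u/6,160+v/6)
print('ball',plane(*tp(254,258),.073),plane(*sp(516,194),.073),tri(tp(254,258),sp(516,194)))
for n,a,b in(('top',tp(570,32),tp(624,302)),('scene',sp(142,190),sp(240,430))):
    A,B=plane(*a,.113),plane(*b,.113);print('bar',n,A,B,(A+B)/2,np.linalg.norm(A-B),np.degrees(np.arctan2(*(B-A)[1::-1])))
print('tabtop',plane(*tp(76,244),.113),plane(*tp(95,330),.113),plane(*sp(650,58),.113),plane(*sp(690,125),.113))
for p,q,n in((tp(80,240),tp(400,165),'t far'),(tp(100,396),tp(438,318),'t near'),(sp(325,235),sp(605,117),'s'),(sp(395,393),sp(700,245),'s jar side')):
    A,B=plane(*p,.067),plane(*q,.067);print(n,A,B,np.degrees(np.arctan2(*(B-A)[1::-1])))
# dish rim
for n,x0,y0,w,h in(('top',277,147,50,50),):
    for P in [tp(444,190),tp(716,190),tp(580,58),tp(565,325)]: print('rim',plane(*P,.036))
E
```

```text
ball [0.5422 0.0866 0.073 ] [0.5466 0.09   0.073 ] [0.5435 0.0888 0.068 ]
bar top [ 0.654  -0.0745  0.113 ] [ 0.5153 -0.1007  0.113 ] [ 0.5847 -0.0876  0.113 ] 0.14119027755804028 -169.28154239622089
bar scene [ 0.5242 -0.0975  0.113 ] [ 0.662  -0.0742  0.113 ] [ 0.5931 -0.0858  0.113 ] 0.13974859591924005 9.588677971956123
tabtop [0.5423 0.1753 0.113 ] [0.4986 0.1646 0.113 ] [0.5057 0.1703 0.113 ] [0.5494 0.1787 0.113 ]
t far [0.5519 0.1787 0.067 ] [0.5936 0.0103 0.067 ] -76.10761579110154
t near [0.4695 0.1662 0.067 ] [ 0.5123 -0.01    0.067 ] -76.35227987306787
s [ 0.5446 -0.0107  0.067 ] [0.5083 0.1492 0.067 ] 102.79757528800575
s jar side [0.6395 0.0046 0.067 ] [0.5941 0.1759 0.067 ] 104.84666565067626
rim [ 0.5862 -0.0145  0.036 ]
rim [ 0.5874 -0.1609  0.036 ]
rim [ 0.6599 -0.0882  0.036 ]
rim [ 0.5132 -0.0794  0.036 ]
```

move_arm:
  targets:
    - {"tx": 0.5, "ty": -0.5, "hand": 1}
    - {"tx": 1, "ty": -1, "hand": 1}
    - {"tx": 1, "ty": -1, "hand": 1}
    - {"tx": 1, "ty": -1, "hand": 1}
    - {"tx": 1, "ty": -1, "hand": 1}
    - {"tx": 1, "ty": -1, "hand": 1}
    - {"tx": 1, "ty": -1, "hand": 1}
    - {"tx": 1, "ty": -1, "hand": 1}

```text
$.targets[0]: bad value
```

move_arm:
  targets:
    - {"tx": 1, "ty": -1, "hand": 1}
    - {"tx": 1, "ty": -1, "hand": 1}
    - {"tx": 1, "ty": -1, "hand": 1}
    - {"tx": 1, "ty": -1, "hand": 1}
    - {"tx": 1, "ty": -1, "hand": 1}
    - {"tx": 1, "ty": -1, "hand": 1}
    - {"tx": 1, "ty": -1, "hand": 1}
    - {"tx": 1, "ty": -1, "hand": 1}

```text
$.targets[0]: bad value
```

move_arm:
  targets:
    - {"tx": 0.7, "ty": -1, "hand": 1}
    - {"tx": 0.7, "ty": -1, "hand": 1}
    - {"tx": 0.7, "ty": -1, "hand": 1}
    - {"tx": 0.7, "ty": -1, "hand": 1}
    - {"tx": 0.7, "ty": -1, "hand": 1}
    - {"tx": 0.7, "ty": -1, "hand": 1}
    - {"tx": 0.7, "ty": -1, "hand": 1}

```text
$.targets[0]: bad value
```

Rows probably need every key filled in.

move_arm:
  targets:
    - {"tx": 0.5, "ty": -0.5, "tz": 0, "wx": 0, "wy": 0, "wz": 0, "hand": 1}
    - {"tx": 1, "ty": -1, "tz": 0, "wx": 0, "wy": 0, "wz": 0, "hand": 1}
    - {"tx": 1, "ty": -1, "tz": 0, "wx": 0, "wy": 0, "wz": 0, "hand": 1}
    - {"tx": 1, "ty": -1, "tz": 0, "wx": 0, "wy": 0, "wz": 0, "hand": 1}
    - {"tx": 1, "ty": -1, "tz": 0, "wx": 0, "wy": 0, "wz": 0, "hand": 1}
    - {"tx": 1, "ty": -1, "tz": 0, "wx": 0, "wy": 0, "wz": 0, "hand": 1}
    - {"tx": 1, "ty": -1, "tz": 0, "wx": 0, "wy": 0, "wz": 0, "hand": 1}
    - {"tx": 1, "ty": -1, "tz": 0, "wx": 0, "wy": 0, "wz": 0, "hand": 1}

```text
time_s: 0.77
ee_pos: [0.3276, -0.3338, 0.2528]
orientation: [-3.14, -0.002, 0.332]
ft_force: [-0.0, -0.1, 0.1]
grip_width: 0.0
gripper_force: 0.0
```

move_arm:
  targets:
    - {"tx": 1, "ty": -1, "tz": 0, "wx": 0, "wy": 0, "wz": 0, "hand": 1}
    - {"tx": 1, "ty": -1, "tz": 0, "wx": 0, "wy": 0, "wz": 0, "hand": 1}
    - {"tx": 1, "ty": -1, "tz": 0, "wx": 0, "wy": 0, "wz": 0, "hand": 1}
    - {"tx": 1, "ty": -1, "tz": 0, "wx": 0, "wy": 0, "wz": 0, "hand": 1}
    - {"tx": 1, "ty": -1, "tz": 0, "wx": 0, "wy": 0, "wz": 0, "hand": 1}
    - {"tx": 1, "ty": -1, "tz": 0, "wx": 0, "wy": 0, "wz": 0, "hand": 1}
    - {"tx": 1, "ty": -1, "tz": 0, "wx": 0, "wy": 0, "wz": 0, "hand": 1}
    - {"tx": 1, "ty": -1, "tz": 0, "wx": 0, "wy": 0, "wz": 0, "hand": 1}

```text
time_s: 1.43
ee_pos: [0.4524, -0.0804, 0.253]
orientation: [-3.14, -0.001, 0.333]
ft_force: [1.0, 0.1, -0.3]
grip_width: 0.0001
gripper_force: 0.0
```

move_arm:
  targets:
    - {"tx": 0.7, "ty": -1, "tz": 0, "wx": 0, "wy": 0, "wz": 0, "hand": 1}
    - {"tx": 0.7, "ty": -1, "tz": 0, "wx": 0, "wy": 0, "wz": 0, "hand": 1}
    - {"tx": 0.7, "ty": -1, "tz": 0, "wx": 0, "wy": 0, "wz": 0, "hand": 1}
    - {"tx": 0.7, "ty": -1, "tz": 0, "wx": 0, "wy": 0, "wz": 0, "hand": 1}
    - {"tx": 0.7, "ty": -1, "tz": 0, "wx": 0, "wy": 0, "wz": 0, "hand": 1}
    - {"tx": 0.7, "ty": -1, "tz": 0, "wx": 0, "wy": 0, "wz": 0, "hand": 1}
    - {"tx": 0.7, "ty": -1, "tz": 0, "wx": 0, "wy": 0, "wz": 0, "hand": 1}
    - {"tx": 0.7, "ty": -1, "tz": 0, "wx": 0, "wy": 0, "wz": 0, "hand": 1}

```text
time_s: 2.1
ee_pos: [0.5195, 0.1505, 0.2526]
orientation: [3.141, 0.002, 0.329]
ft_force: [0.2, 0.1, 0.4]
grip_width: 0.0003
gripper_force: 0.0
```

move_arm:
  targets:
    - {"tx": 0.07, "ty": -0.36, "tz": 0, "wx": 0, "wy": 0, "wz": 0.028, "hand": 1}
    - {"tx": 0.07, "ty": -0.36, "tz": 0, "wx": 0, "wy": 0, "wz": 0.028, "hand": 1}
    - {"tx": 0.07, "ty": -0.36, "tz": 0.1, "wx": 0, "wy": 0, "wz": 0.028, "hand": 1}
    - {"tx": 0.07, "ty": -0.36, "tz": 0.25, "wx": 0, "wy": 0, "wz": 0.028, "hand": 1}
    - {"tx": 0.07, "ty": -0.36, "tz": 0.4, "wx": 0, "wy": 0, "wz": 0.028, "hand": 1}
    - {"tx": 0.07, "ty": -0.36, "tz": 0.55, "wx": 0, "wy": 0, "wz": 0.028, "hand": 1}
    - {"tx": 0.07, "ty": -0.36, "tz": 0.68, "wx": 0, "wy": 0, "wz": 0.028, "hand": 1}
    - {"tx": 0.07, "ty": -0.36, "tz": 0.72, "wx": 0, "wy": 0, "wz": 0.028, "hand": 1}
    - {"tx": 0.07, "ty": -0.36, "tz": 0.72, "wx": 0, "wy": 0, "wz": 0.028, "hand": 1}
    - {"tx": 0.07, "ty": -0.36, "tz": 0.72, "wx": 0, "wy": 0, "wz": 0.028, "hand": 1}

```text
time_s: 2.93
ee_pos: [0.5102, 0.2214, 0.11]
orientation: [3.141, -0.0, 0.237]
ft_force: [0.3, -0.7, 0.9]
grip_width: -0.0002
gripper_force: 0.0
```

Run:
```python
from workcell import status, snapshot
import cv2,numpy as np
a=snapshot('top');b=snapshot('scene');s=status.sense();print(s['ee_pos'],s['orientation'],s['ft_force'])
f=lambda i,x,y,w,h:cv2.resize(i['frame'][y:y+h,x:x+w],(w*5,h*5),interpolation=cv2.INTER_CUBIC)
cv2.imwrite('pics/p1.png',np.vstack([f(a,200,150,130,58),f(b,200,135,130,60)]))
```

```text
[0.51130844 0.22225766 0.11185774] [-3.1415539  -0.00410551  0.23803956] [-0.40955733  0.3051814  -0.09129801]
```

View pics/p1.png

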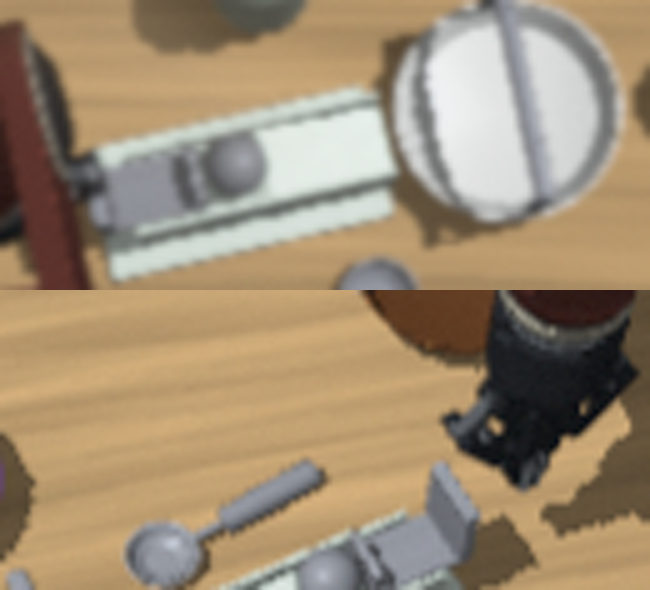

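The closed fingers stand behind the tab (top crop (85,175)) with a clear gap. The ball is still seated. I'll approach first, then press.

move_arm:
  targets:
    - {"tx": 0, "ty": 0.03, "tz": 0.03, "wx": 0, "wy": 0, "wz": 0, "hand": 1}
    - {"tx": 0, "ty": 0.06, "tz": 0.03, "wx": 0, "wy": 0, "wz": 0, "hand": 1}
    - {"tx": 0, "ty": 0.09, "tz": 0.03, "wx": 0, "wy": 0, "wz": 0, "hand": 1}
    - {"tx": 0, "ty": 0.12, "tz": 0.03, "wx": 0, "wy": 0, "wz": 0, "hand": 1}
    - {"tx": 0, "ty": 0.14, "tz": 0.03, "wx": 0, "wy": 0, "wz": 0, "hand": 1}
    - {"tx": 0, "ty": 0.16, "tz": 0.03, "wx": 0, "wy": 0, "wz": 0, "hand": 1}
    - {"tx": 0, "ty": 0.18, "tz": 0.03, "wx": 0, "wy": 0, "wz": 0, "hand": 1}
    - {"tx": 0, "ty": 0.18, "tz": 0.03, "wx": 0, "wy": 0, "wz": 0, "hand": 1}
    - {"tx": 0, "ty": 0.18, "tz": 0.03, "wx": 0, "wy": 0, "wz": 0, "hand": 1}

```text
time_s: 3.78
ee_pos: [0.5182, 0.1875, 0.1035]
orientation: [-3.141, -0.0, 0.239]
ft_force: [-0.7, 2.2, 1.0]
grip_width: -0.0001
gripper_force: 1.1
```

move_arm:
  targets:
    - {"tx": 0, "ty": 0.015, "tz": 0, "wx": 0, "wy": 0, "wz": 0, "hand": 1}
    - {"tx": 0, "ty": 0.03, "tz": 0, "wx": 0, "wy": 0, "wz": 0, "hand": 1}
    - {"tx": 0, "ty": 0.045, "tz": 0, "wx": 0, "wy": 0, "wz": 0, "hand": 1}
    - {"tx": 0, "ty": 0.06, "tz": 0, "wx": 0, "wy": 0, "wz": 0, "hand": 1}
    - {"tx": 0, "ty": 0.075, "tz": 0, "wx": 0, "wy": 0, "wz": 0, "hand": 1}
    - {"tx": 0, "ty": 0.09, "tz": 0, "wx": 0, "wy": 0, "wz": 0, "hand": 1}
    - {"tx": 0, "ty": 0.105, "tz": 0, "wx": 0, "wy": 0, "wz": 0, "hand": 1}
    - {"tx": 0, "ty": 0.12, "tz": 0, "wx": 0, "wy": 0, "wz": 0, "hand": 1}
    - {"tx": 0, "ty": 0.12, "tz": 0, "wx": 0, "wy": 0, "wz": 0, "hand": 1}
    - {"tx": 0, "ty": 0.12, "tz": 0, "wx": 0, "wy": 0, "wz": 0, "hand": 1}

```text
time_s: 4.62
ee_pos: [0.524, 0.164, 0.1035]
orientation: [-3.141, -0.001, 0.238]
ft_force: [-0.4, 5.2, 1.5]
grip_width: -0.0
gripper_force: 2.3
```

```bash
cat > look.py <<'E'
import sys
from workcell import status, snapshot
from h import *
a=snapshot('top');s=status.sense();print(s['time_s'],s['ee_pos'],s['orientation'],s['ft_force'])
cv2.imwrite('pics/%s.png'%sys.argv[1],cv2.resize(a['frame'][135:210,205:365],(800,375),interpolation=cv2.INTER_CUBIC))
E
python3 look.py p2
```

```text
4.6667 [0.52399266 0.16404819 0.10347891] [-3.14152716e+00 -4.98244600e-04  2.38687229e-01] [0.3249764  4.02109912 2.81710835]
```

View pics/p2.png

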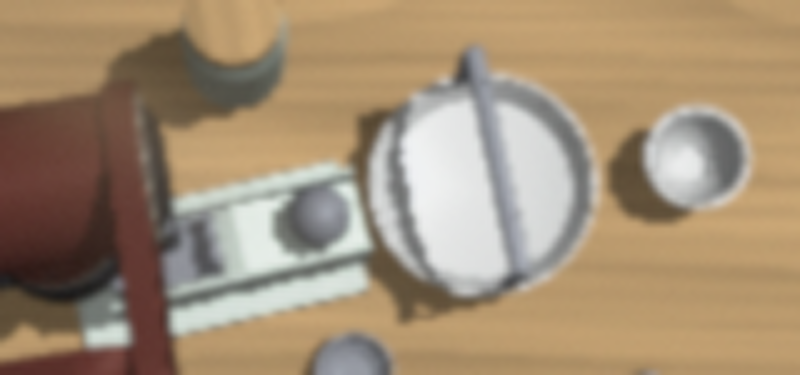

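The ball is over the crest and rolling down the chute (crop (318,215)). I'll hold briefly, then back off and rise.

move_arm:
  targets:
    - {"tx": 0, "ty": 0, "tz": 0, "wx": 0, "wy": 0, "wz": 0, "hand": 1}
    - {"tx": 0, "ty": 0, "tz": 0, "wx": 0, "wy": 0, "wz": 0, "hand": 1}
    - {"tx": 0, "ty": -0.03, "tz": 0, "wx": 0, "wy": 0, "wz": 0, "hand": 1}
    - {"tx": 0, "ty": -0.06, "tz": 0, "wx": 0, "wy": 0, "wz": 0, "hand": 1}
    - {"tx": 0, "ty": -0.09, "tz": 0, "wx": 0, "wy": 0, "wz": 0, "hand": 1}
    - {"tx": 0, "ty": -0.12, "tz": 0, "wx": 0, "wy": 0, "wz": 0, "hand": 1}
    - {"tx": 0, "ty": -0.16, "tz": 0, "wx": 0, "wy": 0, "wz": 0, "hand": 1}
    - {"tx": 0, "ty": -0.22, "tz": 0, "wx": 0, "wy": 0, "wz": 0, "hand": 1}
    - {"tx": 0, "ty": -0.3, "tz": 0, "wx": 0, "wy": 0, "wz": 0, "hand": 1}
    - {"tx": 0, "ty": -0.3, "tz": -0.2, "wx": 0, "wy": 0, "wz": 0, "hand": 1}
    - {"tx": 0, "ty": -0.3, "tz": -0.4, "wx": 0, "wy": 0, "wz": 0, "hand": 1}
    - {"tx": 0, "ty": -0.3, "tz": -0.6, "wx": 0, "wy": 0, "wz": 0, "hand": 1}
    - {"tx": 0, "ty": -0.3, "tz": -0.75, "wx": 0, "wy": 0, "wz": 0, "hand": 1}
    - {"tx": 0, "ty": -0.3, "tz": -0.75, "wx": 0, "wy": 0, "wz": 0, "hand": 1}

```text
time_s: 5.83
ee_pos: [0.5125, 0.2238, 0.2619]
orientation: [3.141, -0.013, 0.239]
ft_force: [1.4, -0.3, 1.0]
grip_width: 0.0002
gripper_force: 0.0
```

```bash
python3 look.py p3
```

```text
5.8833 [0.51132846 0.22336546 0.25817464] [ 3.14111538 -0.00817349  0.23918407] [-0.89735938 -0.54041876  0.09175886]
```

View pics/p3.png

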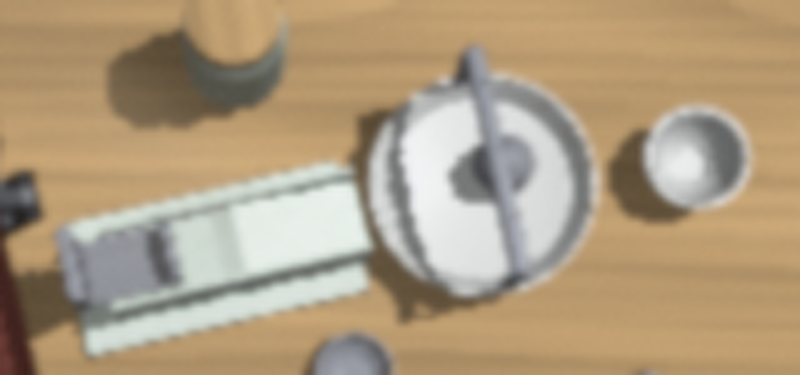

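The ball is in the plate at about crop (505,163) under the bar. The plate has not moved and the slide has sprung back. Next I'll move above the bar.

move_arm:
  targets:
    - {"tx": 0, "ty": 0.1, "tz": 0, "wx": 0, "wy": 0, "wz": 0, "hand": 0.5}
    - {"tx": 0, "ty": 0.3, "tz": 0, "wx": 0, "wy": 0, "wz": 0, "hand": 0.5}
    - {"tx": 0, "ty": 0.5, "tz": 0, "wx": 0, "wy": 0, "wz": 0, "hand": 0.5}
    - {"tx": 0, "ty": 0.7, "tz": 0, "wx": 0, "wy": 0, "wz": 0, "hand": 0.5}
    - {"tx": 0, "ty": 0.9, "tz": 0, "wx": 0, "wy": 0, "wz": 0, "hand": 0.5}
    - {"tx": 0, "ty": 1, "tz": 0, "wx": 0, "wy": 0, "wz": 0, "hand": 0.5}

```text
time_s: 6.38
ee_pos: [0.5564, 0.0247, 0.2509]
orientation: [3.141, 0.004, 0.236]
ft_force: [0.2, 0.4, 0.7]
grip_width: 0.0426
gripper_force: 0.0
```

move_arm:
  targets:
    - {"tx": 0, "ty": 0.2, "tz": 0, "wx": 0, "wy": 0, "wz": 0.01, "hand": 0.5}
    - {"tx": 0.01, "ty": 0.4, "tz": 0, "wx": 0, "wy": 0, "wz": 0.02, "hand": 0.5}
    - {"tx": 0.01, "ty": 0.53, "tz": 0, "wx": 0, "wy": 0, "wz": 0.02, "hand": 0.5}
    - {"tx": 0.01, "ty": 0.6, "tz": 0, "wx": 0, "wy": 0, "wz": 0.02, "hand": 0.5}
    - {"tx": 0.01, "ty": 0.6, "tz": 0, "wx": 0, "wy": 0, "wz": 0.02, "hand": 0.5}
    - {"tx": 0.01, "ty": 0.6, "tz": 0, "wx": 0, "wy": 0, "wz": 0.02, "hand": 0.5}
    - {"tx": 0.01, "ty": 0.6, "tz": 0, "wx": 0, "wy": 0, "wz": 0.02, "hand": 0.5}
    - {"tx": 0.01, "ty": 0.6, "tz": 0, "wx": 0, "wy": 0, "wz": 0.02, "hand": 0.5}

```text
time_s: 7.05
ee_pos: [0.5869, -0.0865, 0.2529]
orientation: [-3.141, 0.001, 0.178]
ft_force: [-0.4, -0.5, 0.2]
grip_width: 0.0427
gripper_force: 0.0
```

Run:
```python
from workcell import status, snapshot
from h import *
import pickle
a=snapshot('wrist');s=status.sense();print(s['time_s'],s['ee_pos'],s['orientation'],s['grip_width'])
pickle.dump(a,open('w1.pkl','wb'))
cv2.imwrite('pics/w1.png',a['frame'])
```

```text
7.1 [ 0.58700576 -0.08650848  0.25313809] [-3.14121516e+00  2.79536832e-04  1.78038538e-01] 0.04292918380246268
```

View pics/w1.png

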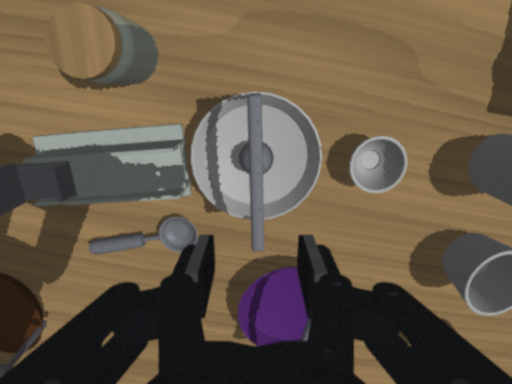

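Wrist view: the bar runs from (255,95) to (258,250), with the ball under it at (256,158), in the middle of the plate. The fingers straddle the bar line. I'll refine the bar position from these pixels.

Run:
```python
import pickle;from h import *
np.set_printoptions(precision=4,suppress=True)
d=pickle.load(open('w1.pkl','rb'))
A=plane(d,254.5,94,.115);B=plane(d,258,250,.115)
print(A,B,(A+B)/2,np.linalg.norm(A-B),np.degrees(np.arctan2(*(A-B)[1::-1])),'cam',-np.array(d['R']).T@d['t'])
for u,v in((191,156),(322,156),(257,93),(257,219)):print(plane(d,u,v,.036))
print(plane(d,256,158,.027))
```

```text
[ 0.6607 -0.0723  0.115 ] [ 0.5218 -0.1006  0.115 ] [ 0.5912 -0.0865  0.115 ] 0.14177111221266 11.519254443880552 cam [ 0.6651 -0.0728  0.3739]
[ 0.5811 -0.014   0.036 ]
[ 0.6072 -0.1583  0.036 ]
[ 0.6608 -0.0746  0.036 ]
[ 0.5189 -0.1004  0.036 ]
[ 0.5897 -0.0864  0.027 ]
```

move_arm:
  targets:
    - {"tx": 0.015, "ty": 0, "tz": 0.1, "wx": 0, "wy": 0, "wz": -0.003, "hand": 0.5}
    - {"tx": 0.015, "ty": 0, "tz": 0.22, "wx": 0, "wy": 0, "wz": -0.003, "hand": 0.5}
    - {"tx": 0.015, "ty": 0, "tz": 0.34, "wx": 0, "wy": 0, "wz": -0.003, "hand": 0.5}
    - {"tx": 0.015, "ty": 0, "tz": 0.45, "wx": 0, "wy": 0, "wz": -0.003, "hand": 0.5}
    - {"tx": 0.015, "ty": 0, "tz": 0.54, "wx": 0, "wy": 0, "wz": -0.003, "hand": 0.5}
    - {"tx": 0.015, "ty": 0, "tz": 0.62, "wx": 0, "wy": 0, "wz": -0.003, "hand": 0.5}
    - {"tx": 0.015, "ty": 0, "tz": 0.68, "wx": 0, "wy": 0, "wz": -0.003, "hand": 0.5}
    - {"tx": 0.015, "ty": 0, "tz": 0.705, "wx": 0, "wy": 0, "wz": -0.003, "hand": 0.5}
    - {"tx": 0.015, "ty": 0, "tz": 0.705, "wx": 0, "wy": 0, "wz": -0.003, "hand": 0.5}
    - {"tx": 0.015, "ty": 0, "tz": 0.705, "wx": 0, "wy": 0, "wz": -0.003, "hand": 0.5}
    - {"tx": 0.015, "ty": 0, "tz": 0.705, "wx": 0, "wy": 0, "wz": -0.003, "hand": 0.5}

```text
time_s: 8.02
ee_pos: [0.5911, -0.0876, 0.1138]
orientation: [3.141, -0.002, 0.186]
ft_force: [-0.2, -0.2, 0.1]
grip_width: 0.0427
gripper_force: 0.0
```

move_arm:
  newtons: 50
  targets:
    - {"tx": 0, "ty": 0, "tz": 0, "wx": 0, "wy": 0, "wz": 0, "hand": 0.6}
    - {"tx": 0, "ty": 0, "tz": 0, "wx": 0, "wy": 0, "wz": 0, "hand": 0.65}
    - {"tx": 0, "ty": 0, "tz": 0, "wx": 0, "wy": 0, "wz": 0, "hand": 0.7}
    - {"tx": 0, "ty": 0, "tz": 0, "wx": 0, "wy": 0, "wz": 0, "hand": 0.75}
    - {"tx": 0, "ty": 0, "tz": 0, "wx": 0, "wy": 0, "wz": 0, "hand": 0.78}
    - {"tx": 0, "ty": 0, "tz": 0, "wx": 0, "wy": 0, "wz": 0, "hand": 0.81}
    - {"tx": 0, "ty": 0, "tz": 0, "wx": 0, "wy": 0, "wz": 0, "hand": 0.84}
    - {"tx": 0, "ty": 0, "tz": 0, "wx": 0, "wy": 0, "wz": 0, "hand": 0.88}
    - {"tx": 0, "ty": 0, "tz": 0, "wx": 0, "wy": 0, "wz": 0, "hand": 1}
    - {"tx": 0, "ty": 0, "tz": 0, "wx": 0, "wy": 0, "wz": 0, "hand": 1}
    - {"tx": 0, "ty": 0, "tz": 0, "wx": 0, "wy": 0, "wz": 0, "hand": 1}
    - {"tx": 0, "ty": 0, "tz": 0, "wx": 0, "wy": 0, "wz": 0, "hand": 1}

```text
time_s: 9.02
ee_pos: [0.5902, -0.0874, 0.1124]
orientation: [-3.141, -0.0, 0.185]
ft_force: [0.3, 1.9, 0.2]
grip_width: 0.0108
gripper_force: 49.5
```

The grip holds at 49.5 N. Now a slow, smooth lift.

move_arm:
  targets:
    - {"tx": 0, "ty": 0, "tz": 0, "wx": 0, "wy": 0, "wz": 0, "hand": 1}
    - {"tx": 0, "ty": 0, "tz": 0, "wx": 0, "wy": 0, "wz": 0, "hand": 1}
    - {"tx": 0, "ty": 0, "tz": -0.005, "wx": 0, "wy": 0, "wz": 0, "hand": 1}
    - {"tx": 0, "ty": 0, "tz": -0.015, "wx": 0, "wy": 0, "wz": 0, "hand": 1}
    - {"tx": 0, "ty": 0, "tz": -0.03, "wx": 0, "wy": 0, "wz": 0, "hand": 1}
    - {"tx": 0, "ty": 0, "tz": -0.05, "wx": 0, "wy": 0, "wz": 0, "hand": 1}
    - {"tx": 0, "ty": 0, "tz": -0.075, "wx": 0, "wy": 0, "wz": 0, "hand": 1}
    - {"tx": 0, "ty": 0, "tz": -0.105, "wx": 0, "wy": 0, "wz": 0, "hand": 1}
    - {"tx": 0, "ty": 0, "tz": -0.135, "wx": 0, "wy": 0, "wz": 0, "hand": 1}
    - {"tx": 0, "ty": 0, "tz": -0.165, "wx": 0, "wy": 0, "wz": 0, "hand": 1}
    - {"tx": 0, "ty": 0, "tz": -0.195, "wx": 0, "wy": 0, "wz": 0, "hand": 1}
    - {"tx": 0, "ty": 0, "tz": -0.22, "wx": 0, "wy": 0, "wz": 0, "hand": 1}
    - {"tx": 0, "ty": 0, "tz": -0.24, "wx": 0, "wy": 0, "wz": 0, "hand": 1}
    - {"tx": 0, "ty": 0, "tz": -0.255, "wx": 0, "wy": 0, "wz": 0, "hand": 1}
    - {"tx": 0, "ty": 0, "tz": -0.26, "wx": 0, "wy": 0, "wz": 0, "hand": 1}
    - {"tx": 0, "ty": 0, "tz": -0.26, "wx": 0, "wy": 0, "wz": 0, "hand": 1}
    - {"tx": 0, "ty": 0, "tz": -0.26, "wx": 0, "wy": 0, "wz": 0, "hand": 1}

```text
time_s: 10.43
ee_pos: [0.59, -0.0875, 0.164]
orientation: [-3.141, 0.0, 0.185]
ft_force: [-0.3, 0.2, -2.4]
grip_width: 0.0111
gripper_force: 49.0
```

move_arm:
  targets:
    - {"tx": 0, "ty": 0, "tz": -0.005, "wx": 0, "wy": 0, "wz": 0, "hand": 1}
    - {"tx": 0, "ty": 0, "tz": -0.015, "wx": 0, "wy": 0, "wz": 0, "hand": 1}
    - {"tx": 0, "ty": 0, "tz": -0.03, "wx": 0, "wy": 0, "wz": 0, "hand": 1}
    - {"tx": 0, "ty": 0, "tz": -0.05, "wx": 0, "wy": 0, "wz": 0, "hand": 1}
    - {"tx": 0, "ty": 0, "tz": -0.075, "wx": 0, "wy": 0, "wz": 0, "hand": 1}
    - {"tx": 0, "ty": 0, "tz": -0.105, "wx": 0, "wy": 0, "wz": 0, "hand": 1}
    - {"tx": 0, "ty": 0, "tz": -0.135, "wx": 0, "wy": 0, "wz": 0, "hand": 1}
    - {"tx": 0, "ty": 0, "tz": -0.165, "wx": 0, "wy": 0, "wz": 0, "hand": 1}
    - {"tx": 0, "ty": 0, "tz": -0.195, "wx": 0, "wy": 0, "wz": 0, "hand": 1}
    - {"tx": 0, "ty": 0, "tz": -0.22, "wx": 0, "wy": 0, "wz": 0, "hand": 1}
    - {"tx": 0, "ty": 0, "tz": -0.24, "wx": 0, "wy": 0, "wz": 0, "hand": 1}
    - {"tx": 0, "ty": 0, "tz": -0.255, "wx": 0, "wy": 0, "wz": 0, "hand": 1}
    - {"tx": 0, "ty": 0, "tz": -0.26, "wx": 0, "wy": 0, "wz": 0, "hand": 1}
    - {"tx": 0, "ty": 0, "tz": -0.26, "wx": 0, "wy": 0, "wz": 0, "hand": 1}
    - {"tx": 0, "ty": 0, "tz": -0.26, "wx": 0, "wy": 0, "wz": 0, "hand": 1}

```text
time_s: 11.68
ee_pos: [0.59, -0.0875, 0.216]
orientation: [-3.141, 0.0, 0.185]
ft_force: [0.0, -0.3, -2.1]
grip_width: 0.0108
gripper_force: 49.0
```

```bash
cat > look2.py <<'E'
import sys,pickle
from workcell import status, snapshot
from h import *
a=snapshot('top');b=snapshot('scene');c=snapshot('wrist');s=status.sense();print(s['time_s'],s['ee_pos'],s['orientation'],s['ft_force'],s['wrist_torque'],s['grip_width'],s['qpos'])
pickle.dump((a,b,c),open(sys.argv[1]+'.pkl','wb'))
z=lambda i:cv2.resize(i,(400,300),interpolation=cv2.INTER_CUBIC)
cv2.imwrite('pics/%s.png'%sys.argv[1],np.vstack([np.hstack([z(a['frame'][130:220,260:380]),z(b['frame'][160:265,150:290])]),np.hstack([z(c['frame']),np.zeros((300,400,3),np.uint8)])]))
E
python3 look2.py p4
```

```text
11.8333 [ 0.58996794 -0.08747062  0.2158237 ] [-3.14120851e+00  7.20031183e-04  1.85454122e-01] [-0.45164277 -0.22015347 -3.2723677 ] [-0.03128977  0.01977806  0.07066613] 0.011398100868837805 [-2.71935471e-01  1.15727249e-02  1.71820480e+00  2.70261043e-05
  1.41263079e+00  1.11340260e+00]
```

View pics/p4.png

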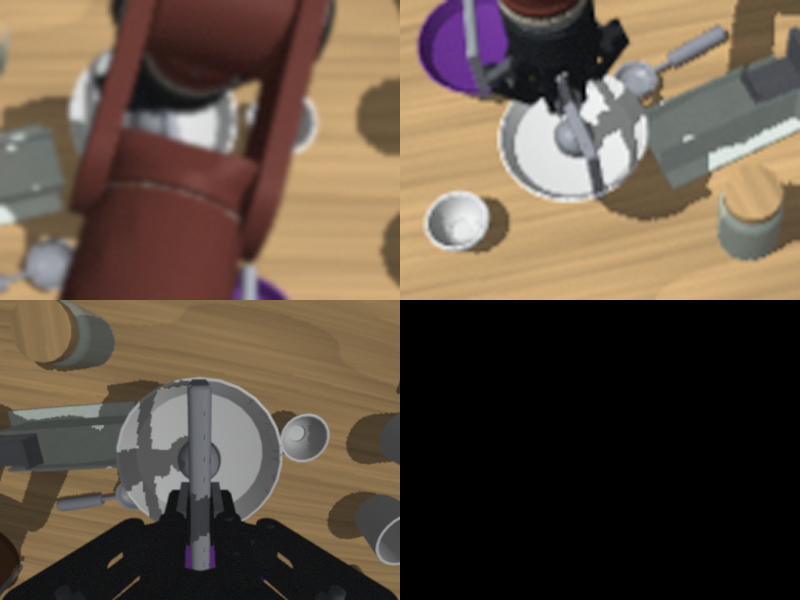

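The plate is lifted about 10 cm and level, with the ball in its middle (wrist panel (200,460)). Now the turn: 92° with smooth ramps, since the chute axis lies at about 103.5° and the bar is at 10.6°.

move_arm:
  targets:
    - {"tx": 0, "ty": 0, "tz": 0, "wx": 0, "wy": 0, "wz": -0.002, "hand": 1}
    - {"tx": 0, "ty": 0, "tz": 0, "wx": 0, "wy": 0, "wz": -0.007, "hand": 1}
    - {"tx": 0, "ty": 0, "tz": 0, "wx": 0, "wy": 0, "wz": -0.015, "hand": 1}
    - {"tx": 0, "ty": 0, "tz": 0, "wx": 0, "wy": 0, "wz": -0.026, "hand": 1}
    - {"tx": 0, "ty": 0, "tz": 0, "wx": 0, "wy": 0, "wz": -0.039, "hand": 1}
    - {"tx": 0, "ty": 0, "tz": 0, "wx": 0, "wy": 0, "wz": -0.0535, "hand": 1}
    - {"tx": 0, "ty": 0, "tz": 0, "wx": 0, "wy": 0, "wz": -0.068, "hand": 1}
    - {"tx": 0, "ty": 0, "tz": 0, "wx": 0, "wy": 0, "wz": -0.0825, "hand": 1}
    - {"tx": 0, "ty": 0, "tz": 0, "wx": 0, "wy": 0, "wz": -0.097, "hand": 1}
    - {"tx": 0, "ty": 0, "tz": 0, "wx": 0, "wy": 0, "wz": -0.1115, "hand": 1}
    - {"tx": 0, "ty": 0, "tz": 0, "wx": 0, "wy": 0, "wz": -0.126, "hand": 1}
    - {"tx": 0, "ty": 0, "tz": 0, "wx": 0, "wy": 0, "wz": -0.1405, "hand": 1}
    - {"tx": 0, "ty": 0, "tz": 0, "wx": 0, "wy": 0, "wz": -0.155, "hand": 1}
    - {"tx": 0, "ty": 0, "tz": 0, "wx": 0, "wy": 0, "wz": -0.1695, "hand": 1}
    - {"tx": 0, "ty": 0, "tz": 0, "wx": 0, "wy": 0, "wz": -0.184, "hand": 1}
    - {"tx": 0, "ty": 0, "tz": 0, "wx": 0, "wy": 0, "wz": -0.1985, "hand": 1}
    - {"tx": 0, "ty": 0, "tz": 0, "wx": 0, "wy": 0, "wz": -0.213, "hand": 1}
    - {"tx": 0, "ty": 0, "tz": 0, "wx": 0, "wy": 0, "wz": -0.2275, "hand": 1}
    - {"tx": 0, "ty": 0, "tz": 0, "wx": 0, "wy": 0, "wz": -0.242, "hand": 1}
    - {"tx": 0, "ty": 0, "tz": 0, "wx": 0, "wy": 0, "wz": -0.2565, "hand": 1}

```text
time_s: 13.5
ee_pos: [0.5902, -0.0876, 0.2162]
orientation: [-3.141, 0.0, 0.994]
ft_force: [-0.5, 0.1, -3.2]
grip_width: 0.0108
gripper_force: 49.0
```

move_arm:
  targets:
    - {"tx": 0, "ty": 0, "tz": 0, "wx": 0, "wy": 0, "wz": -0.0145, "hand": 1}
    - {"tx": 0, "ty": 0, "tz": 0, "wx": 0, "wy": 0, "wz": -0.029, "hand": 1}
    - {"tx": 0, "ty": 0, "tz": 0, "wx": 0, "wy": 0, "wz": -0.0435, "hand": 1}
    - {"tx": 0, "ty": 0, "tz": 0, "wx": 0, "wy": 0, "wz": -0.058, "hand": 1}
    - {"tx": 0, "ty": 0, "tz": 0, "wx": 0, "wy": 0, "wz": -0.0725, "hand": 1}
    - {"tx": 0, "ty": 0, "tz": 0, "wx": 0, "wy": 0, "wz": -0.087, "hand": 1}
    - {"tx": 0, "ty": 0, "tz": 0, "wx": 0, "wy": 0, "wz": -0.1015, "hand": 1}
    - {"tx": 0, "ty": 0, "tz": 0, "wx": 0, "wy": 0, "wz": -0.116, "hand": 1}
    - {"tx": 0, "ty": 0, "tz": 0, "wx": 0, "wy": 0, "wz": -0.1305, "hand": 1}
    - {"tx": 0, "ty": 0, "tz": 0, "wx": 0, "wy": 0, "wz": -0.145, "hand": 1}
    - {"tx": 0, "ty": 0, "tz": 0, "wx": 0, "wy": 0, "wz": -0.1595, "hand": 1}
    - {"tx": 0, "ty": 0, "tz": 0, "wx": 0, "wy": 0, "wz": -0.174, "hand": 1}
    - {"tx": 0, "ty": 0, "tz": 0, "wx": 0, "wy": 0, "wz": -0.1885, "hand": 1}
    - {"tx": 0, "ty": 0, "tz": 0, "wx": 0, "wy": 0, "wz": -0.203, "hand": 1}
    - {"tx": 0, "ty": 0, "tz": 0, "wx": 0, "wy": 0, "wz": -0.2175, "hand": 1}
    - {"tx": 0, "ty": 0, "tz": 0, "wx": 0, "wy": 0, "wz": -0.2305, "hand": 1}
    - {"tx": 0, "ty": 0, "tz": 0, "wx": 0, "wy": 0, "wz": -0.2415, "hand": 1}
    - {"tx": 0, "ty": 0, "tz": 0, "wx": 0, "wy": 0, "wz": -0.2495, "hand": 1}
    - {"tx": 0, "ty": 0, "tz": 0, "wx": 0, "wy": 0, "wz": -0.2545, "hand": 1}
    - {"tx": 0, "ty": 0, "tz": 0, "wx": 0, "wy": 0, "wz": -0.2565, "hand": 1}

```text
time_s: 15.17
ee_pos: [0.5902, -0.0875, 0.2162]
orientation: [-3.141, -0.0, 1.798]
ft_force: [0.2, -0.2, -3.1]
grip_width: 0.0109
gripper_force: 49.0
```

move_arm:
  targets:
    - {"tx": 0, "ty": 0, "tz": 0, "wx": 0, "wy": 0, "wz": 0, "hand": 1}
    - {"tx": 0, "ty": 0, "tz": 0, "wx": 0, "wy": 0, "wz": 0, "hand": 1}
    - {"tx": 0, "ty": 0, "tz": 0, "wx": 0, "wy": 0, "wz": 0, "hand": 1}
    - {"tx": 0, "ty": 0, "tz": 0, "wx": 0, "wy": 0, "wz": 0, "hand": 1}
    - {"tx": 0, "ty": 0, "tz": 0, "wx": 0, "wy": 0, "wz": 0, "hand": 1}
    - {"tx": 0, "ty": 0, "tz": 0, "wx": 0, "wy": 0, "wz": 0, "hand": 1}
    - {"tx": 0, "ty": 0, "tz": 0, "wx": 0, "wy": 0, "wz": 0, "hand": 1}
    - {"tx": 0, "ty": 0, "tz": 0, "wx": 0, "wy": 0, "wz": 0, "hand": 1}
    - {"tx": 0, "ty": 0, "tz": 0, "wx": 0, "wy": 0, "wz": 0, "hand": 1}
    - {"tx": 0, "ty": 0, "tz": 0, "wx": 0, "wy": 0, "wz": 0, "hand": 1}
    - {"tx": 0, "ty": 0, "tz": 0, "wx": 0, "wy": 0, "wz": 0, "hand": 1}
    - {"tx": 0, "ty": 0, "tz": 0, "wx": 0, "wy": 0, "wz": 0, "hand": 1}
    - {"tx": 0, "ty": 0, "tz": 0, "wx": 0, "wy": 0, "wz": 0, "hand": 1}
    - {"tx": 0, "ty": 0, "tz": 0, "wx": 0, "wy": 0, "wz": 0, "hand": 1}
    - {"tx": 0, "ty": 0, "tz": 0, "wx": 0, "wy": 0, "wz": 0, "hand": 1}
    - {"tx": 0, "ty": 0, "tz": 0, "wx": 0, "wy": 0, "wz": 0, "hand": 1}
    - {"tx": 0, "ty": 0, "tz": 0, "wx": 0, "wy": 0, "wz": 0, "hand": 1}
    - {"tx": 0, "ty": 0, "tz": 0, "wx": 0, "wy": 0, "wz": 0, "hand": 1}

```text
time_s: 16.67
ee_pos: [0.5902, -0.0875, 0.2163]
orientation: [3.142, -0.0, 1.797]
ft_force: [0.3, 0.8, -3.4]
grip_width: 0.0106
gripper_force: 49.0
```

```bash
python3 look2.py p5
```

```text
16.8167 [ 0.59017957 -0.08756688  0.21630141] [ 3.14158862e+00 -3.50193006e-05  1.79698949e+00] [ 0.23948521  0.55569608 -2.86149688] [ 0.01955495 -0.03851151 -0.00378673] 0.010687802719441378 [-2.71998680e-01  1.12528432e-02  1.71771357e+00  3.31033064e-05
  1.41263943e+00 -4.98197061e-01]
```

View pics/p5.png

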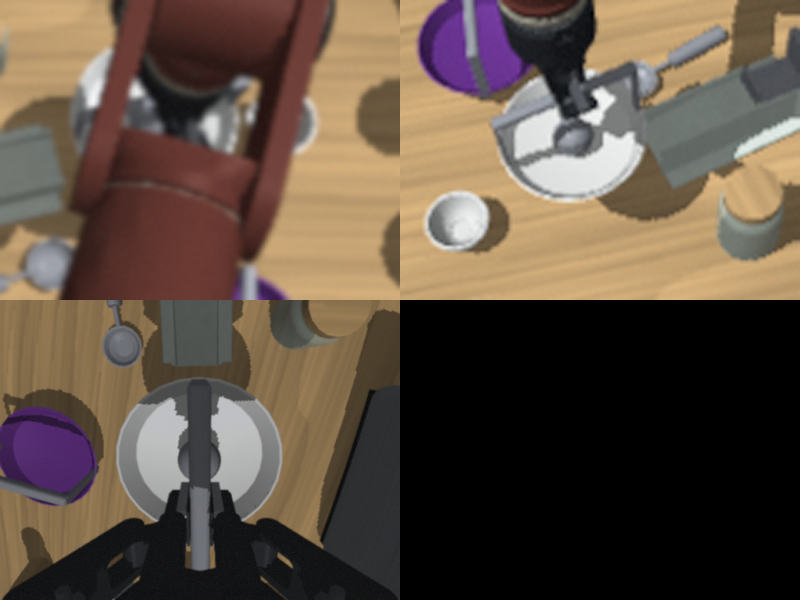

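The bar (wrist panel x≈200) now points in line with the chute (160–235 at the top). The ball rests in the middle (200,460), and the plate is level, still and clear of everything. I'll hand in.

```bash
python3 -c "
from workcell import order
print(order.hand_in())"
```

```text
the job is handed in; nothing more can be done
None
```

I handed the job in at about 17 s: the slide put the ball in the plate, and the arm holds the plate level and still about 10 cm up, its bar turned 92° to within about 1° of the chute line by my measurement and the ball in its middle; the hand-in returned no verdict.

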